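Lamp finial kit: fit the collar, then hold the ball tray over the light box

ROBOT

A 6-joint arm with a two-finger parallel gripper is mounted at the origin on the work surface. World frame = base frame: x ahead of the robot, y to its left, z up, the work surface at z = 0. Lengths are in m, angles in rad, forces in N, time in s.
With the tool pointing down it reaches from about 0.35 to 0.775 m from the base axis. Payload 5.5 kg.
Tool frame: the origin (TCP) lies at the centre of the arm's flange, where the gripper is bolted on; the fingertips stand 173 mm ahead of it and the grasp point (between the pads) lies 155 mm ahead of it (env.grip_depth is the distance from the TCP to the grasp point, in m); z points along the fingers, y is the line along which they close (so a half turn about z gives the same grasp; the last joint's range is limited). The gripper opens to 85 mm and grips with 20 to 120 N. Pads are 22 mm wide; open, the fingers measure 114 mm over their backs; the gripper's body (76 mm by 85 mm) begins 54 mm behind the grasp point. The pads swing forward as they close: fully open they stand 13 mm farther back than shut.
Start: joints at [-1.387, 0.313, 0.046, 1.304, 0, 1.431], TCP at [0.183, -0.545, 0.405] pointing down, gripper open.
Joint ranges: [-2.76, 2.76], [-0.86, 1.69], [-1.03, 1.26], [-2.2, 2.34], [-1.47, 1.5], [-3.14, 3.14]. Speed limits (rad/s): [2.57, 2.57, 3.14, 3.14, 3.14, 3.14].

INTERFACE

Orientations are given as a rotation vector (axis times angle).
In Python, from bench import env gives the robot as it stands.
- The arm moves only by the shell command python3 -m pendant 'ROWS'. ROWS is a JSON object of lists of equal length, an entry for each row: "claw": the closure, from 0 (fully open) to 1 (shut); "travel": the shift along the world's x, y, z as a fraction of full scale, a list of three; "roll": the turn about the world's z as a fraction of full scale. In form: {"claw": [claw, ...], "travel": [[tx, ty, tz], ...], "roll": [roll, ...]}. A call has 1 to 10 rows; each row is the pose to reach, as a shift and turn from the pose commanded when the call began; what a row does not reach only later rows make up. Full scale, the value 1, is 30 cm for a shift and 30 degrees for a turn. A row lasts 1/10 s, in which the tool goes at most 50 mm and 8.59 degrees, less where a joint would pass 70% of its speed; a pose out of reach is approached as far as the arm can. A call with a number of a shift or a turn outside -1 to 1 is refused whole. A call with a gripper value outside its range is refused whole. The fingers move at their own pace and stop on an object; the grip force is fixed at half the most. Time passes only in rows, so rows that repeat a pose let the fingers close. It gives the time, the measured TCP pose, the force, the opening and the grip force at its end, in the units of the state.
- env.state(): the state, without advancing time (a new reading comes with each control period).
- env.snapshot(name): name is "scene" or "top" or "wrist"; returns a dict with "img" (480x640x3 uint8, red, green, blue), "fx", "fy", "cx", "cy" (pixels), "R" (3x3) and "t" (3): a world point X has camera coordinates R X + t. Camera axes: x right, y down, z forward; pixel columns grow to the right and rows downward; lengths in m; the calibration is good to about 2 mm. A picture is of the moment at which its call begins. There is no depth.
- env.sign_off(): hands the job in; it is judged then, once.
The state is a dict: "time_s": time; "qpos": joint angles; "qd": joint speeds; "tau": joint torques, N m; "position": TCP position; "orientation": TCP orientation; "contact_force": force on the tool from outside, world axes, zero at the start; "ft_torque": the same for the moment, N m; "gripper_width": opening from 0.0 (shut) to 1.0 (fully open); "finger_force": force on a finger pad.
Only numpy, scipy, OpenCV 4.12 (cv2) and the standard library are available. Lean on these libraries where they do the work, as an engineer would, in place of code of your own. Each camera call takes 0.05 s, during which the arm holds its last target. There are 200 camera calls.

TASK

Find the one of the three brass collars whose bore slides over the steel spindle on the wooden tray, slip it fully down onto the tray and let go of it, and end with the other two on the bench. Then lift the tray, never tipping it so that the loose glass ball would leave its shallow pocket, and carry it over the middle of the light box's bright panel; the program finishes while holding it there, still and level, about a hand's breadth above the panel. Leave everything else on the bench where it is.

Things in the scene. Friction and masses are not known exactly. Their poses are not given: they have to be found in the camera images.
- tray_handle (a point): loose wooden tray, a board 200 x 110 x 12 mm (x, y, z) lying on the bench, about 0.3 kg. In its middle stands a wooden handle, an upright plate 36 mm along x, 14 mm thick along y and 55 mm high above the board (top 67 mm above the tray's underside): pinch it across y from above. This point is the handle's centre, 39.5 mm above the tray's underside; its axes are the tray's: x along the board (+x towards the ball, -x towards the spindle), z up.
- spindle_foot (a point): foot of the steel spindle fixed upright on the tray, 65 mm from the handle towards the tray's -x: 16 mm in diameter, 42 mm high in all, its last 8 mm tapering to 8 mm. The point lies on its axis at the board's top face, 12 mm above the tray's underside; axes as the tray's.
- pocket (a point): round pocket in the tray's top, 65 mm from the handle towards the tray's +x, 26 mm wide and 3 mm deep, in which the ball lies loose. The point is the centre of the pocket's floor, 9 mm above the tray's underside. The ball climbs out over the rim at a tilt of about 38 degrees, or by a knock.
- ball_center (a point): centre of the loose green glass ball, 28 mm in diameter, about 30 g; it lies in the pocket and can roll some 4 mm either way in it.
- collar_a_mid (a point): brass collar, a ring 32 mm in outer diameter and 30 mm high, standing on end, bore 20 mm: it slides over the spindle, down to the board. The point is its centre, half-way up. The three collars stand in mixed order in a row that runs away from the robot, at least 70 mm apart.
- collar_b_mid (a point): brass collar of the same outside size, bore 13 mm: too narrow for the spindle. The point is its centre.
- collar_c_mid (a point): brass collar of the same outside size, bore 9 mm: too narrow for the spindle. The point is its centre.
- lightbox_top (a point): light box fixed to the bench, 220 x 170 mm (x, y) and 36 mm high, aluminium with a bright white panel on top; the point is the centre of the panel's top face. The tray and the light box lie on opposite sides of the row of collars, either way round.
- spool_mid (a point): bystander: reel of solder standing on its flange, 60 mm diameter, 42 mm high; point at its centre
- flux_jar_mid (a point): bystander: small amber jar with a black cap, 52 mm diameter, 70 mm high; point at its centre
- hammer_grip (a point): bystander: small hammer lying flat; point on its handle
- flux_brush_grip (a point): bystander: brush lying flat; point on its handle
- driver_grip (a point): bystander: screwdriver lying flat; point on its handle
- cork_block_mid (a point): bystander: cork block 100 x 60 x 30 mm; point at its centre
- lead_weight_mid (a point): bystander: grey lead weight 70 x 50 x 25 mm; point at its centre
Things that resemble listed ones, but are neither listed nor needed, are in the scene too. Leave any purple look-alike of the part that bears collar_a_mid alone.

How it is judged:
By the outcome, as a careful person would: the job done as asked, in the order asked, and still so for the second after the job is handed in, while the arm keeps its last pose, push and grip.
It also fails if it takes over 59 s, if anything falls off the work surface, if the arm or the gripper's body presses on something with over 40 N, if the wrist force passes 120 N, or if a joint passes its speed limit or range.

## Working session

There is one attempt and no reset: what is moved stays moved. The work goes in short steps, Python scripts to look and compute and a shell command to move; the robot and the scene stay as the last step left them, time stands still between calls to the robot, and variables do not carry over. Pictures are saved under pics/ and viewed, at most 13 in all, crops included, and the job is handed in when it is done.

```bash
mkdir -p pics
cat > h.py <<'E'
import numpy as np, cv2, pickle
from bench import env
def snap(name,fn):
    s=env.snapshot(name); pickle.dump(s,open('pics/'+fn+'.pkl','wb'))
    cv2.imwrite('pics/'+fn+'.png',s['img'][:,:,::-1]); return s
def load(fn): return pickle.load(open('pics/'+fn+'.pkl','rb'))
def px2w(s,u,v,z):
    R=np.array(s['R']);t=np.array(s['t']);d=R.T@np.array([(u-s['cx'])/s['fx'],(v-s['cy'])/s['fy'],1]);c=-R.T@t
    return c+d*(z-c[2])/d[2]
def w2px(s,X):
    p=np.array(s['R'])@np.array(X)+np.array(s['t']);return p[0]/p[2]*s['fx']+s['cx'],p[1]/p[2]*s['fy']+s['cy']
E
python3 - <<'E'
from h import *
for n in('top','scene'):
    s=snap(n,n+'0');print(n,-np.array(s['R']).T@s['t'],s['fx'])
print(env.state())
E
```

```text
top [ 0.35750199 -0.02195851  1.41692273] 530.990939860487
scene [ 1.37589482 -0.36013469  1.01190042] 588.9191610586637
{'time_s': 0.1, 'qpos': array([-1.38657797e+00,  3.13970039e-01,  4.50978052e-02,  1.30357713e+00,
       -2.28623499e-05,  1.43115420e+00]), 'qd': array([ 5.89624036e-05, -1.82798323e-03,  2.55212048e-03,  4.94610912e-04,
        5.14226727e-04, -9.01465516e-04]), 'tau': array([ 2.24670825e-03, -4.81723845e+01,  2.99245781e+01,  1.27048497e-02,
       -1.91972349e-04,  6.41943075e-06]), 'position': array([ 0.1829172 , -0.54496171,  0.40387447]), 'orientation': array([-3.09886358e+00, -5.06232228e-01,  9.37219730e-05]), 'contact_force': array([-0.2340953 , -0.50146505, -1.02997754]), 'ft_torque': array([-0.02940618,  0.00913225, -0.03992758]), 'finger_force': 0.0, 'gripper_width': 1.0018144847610655}
```

View pics/top0.png

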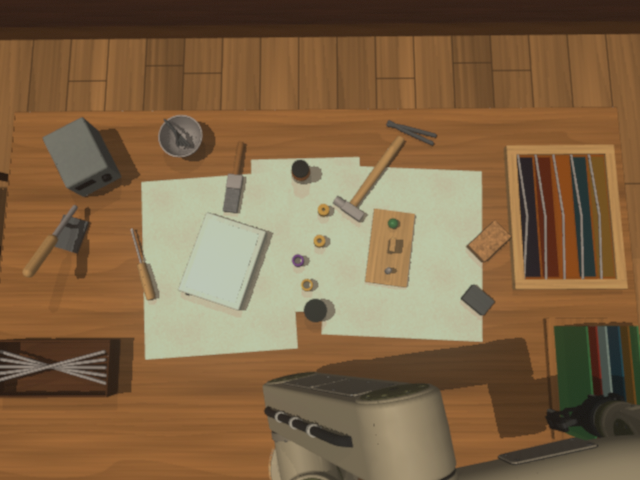

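View pics/scene0.png

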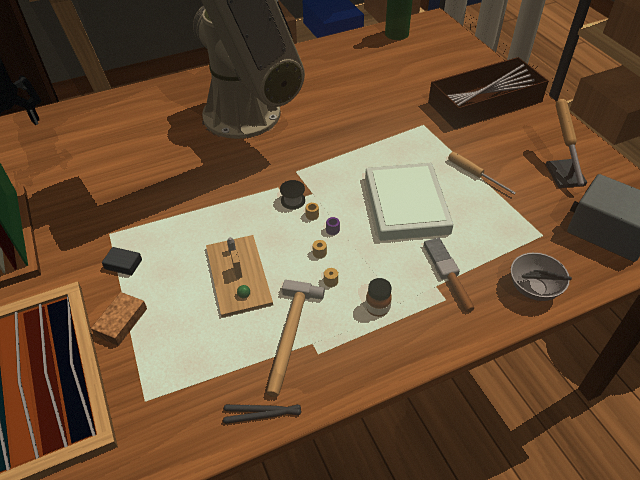

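The top view shows brass collars at (323,210), (319,241) and (308,285), and the purple look-alike at (298,260). The tray handle is at (395,246), the ball at (393,223), the spindle at (389,270) and the light box at (225,261). Next I measure their positions and zoom in on the bores.

Run:
```python
from h import *
s=load('top0')
for n,u,v,z in [('c1',323,210,.03),('c2',319,241,.03),('c3',308,285,.03),('purple',298,260,.03),('handle',395,246,.067),('ball',393,223,.023),('spindle',389,270,.05),('lbox',225,261,.036)]:
    print(n,px2w(s,u,v,z).round(3))
a=cv2.resize(s['img'][190:310,270:430],None,fx=5,fy=5,interpolation=cv2.INTER_CUBIC)
cv2.imwrite('pics/crop.png',a[:,:,::-1])
s=env.snapshot('wrist');print('wcam',-np.array(s['R']).T@s['t'],np.array(s['R']).round(2),s['fx'])
```

```text
c1 [ 0.658 -0.026  0.03 ]
c2 [ 0.574 -0.015  0.03 ]
c3 [0.458 0.014 0.03 ]
purple [0.524 0.041 0.03 ]
handle [ 0.554 -0.21   0.067]
ball [ 0.623 -0.212  0.023]
spindle [ 0.494 -0.195  0.05 ]
lbox [0.521 0.232 0.036]
wcam [ 0.24986871 -0.5217905   0.37470036] [[ 0.32 -0.95 -0.  ]
 [-0.91 -0.3   0.28]
 [-0.27 -0.09 -0.96]] 344.88198737273325
```

View pics/crop.png

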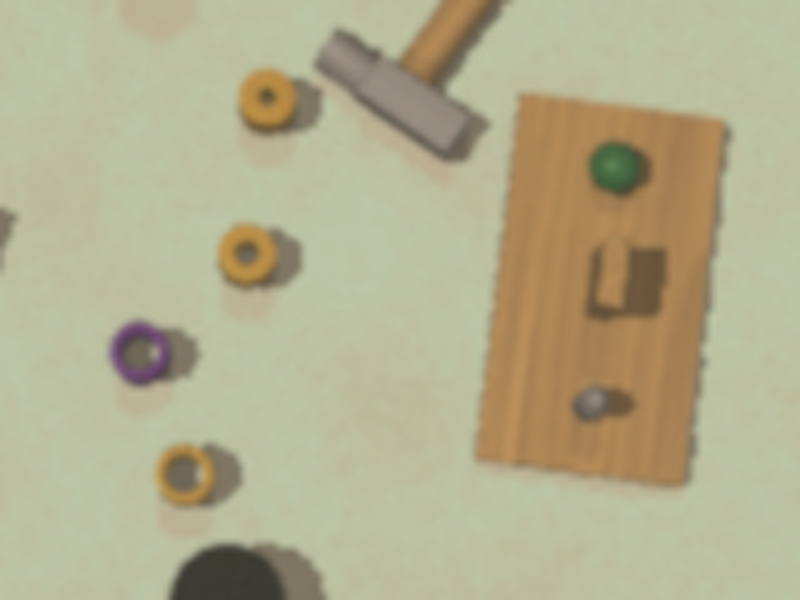

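The nearest brass collar, crop (185,474) or about (307,285) in the full image, has the wide bore, so it is collar A. The purple one at crop (140,353) is left alone. The tray yaw is about -6.6°. I turn the tool about +155° so that it closes across the tray's y within joint 6's range, and move to a wrist-camera viewpoint.

```bash
python3 -m pendant '{"claw":[0,0,0,0],"travel":[[0.2,0.3,-0.03],[0.2,0.3,-0.03],[0.2,0.3,-0.03],[0.2,0.3,-0.03]],"roll":[0.28,0.56,0.84,1]}'
python3 -m pendant '{"claw":[0,0,0,0],"travel":[[0.2,0.3,-0.03],[0.2,0.3,-0.03],[0.2,0.3,-0.03],[0.2,0.3,-0.03]],"roll":[0.28,0.56,0.84,1]}'
python3 -m pendant '{"claw":[0,0,0,0],"travel":[[0.2,0.3,-0.03],[0.2,0.3,-0.03],[0.2,0.3,-0.03],[0.2,0.3,-0.03]],"roll":[0.28,0.56,0.84,1]}'
python3 -m pendant '{"claw":[0,0,0,0],"travel":[[0.2,0.3,-0.03],[0.2,0.3,-0.03],[0.2,0.3,-0.03],[0.2,0.3,-0.03]],"roll":[0.28,0.56,0.84,1]}'
python3 -m pendant '{"claw":[0,0,0,0,0,0],"travel":[[0.2,0.3,-0.03],[0.2,0.3,-0.03],[0.2,0.3,-0.03],[0.2,0.3,-0.03],[0.2,0.3,-0.03],[0.2,0.3,-0.03]],"roll":[0.28,0.56,0.84,1,1,1]}'
python3 - <<'E'
from h import *
s=snap('wrist','w1');print(-np.array(s['R']).T@s['t'])
st=env.state();print(st['time_s'],st['position'],st['orientation'],st['qpos'])
for X in [(.458,.014,.03),(.494,-.195,.05),(.554,-.21,.067)]:print(w2px(s,X))
E
```

```text
time_s: 0.55
position: [0.244, -0.453, 0.3955]
orientation: [-2.858, -1.302, -0.001]
contact_force: [0.9, 0.0, -0.5]
gripper_width: 1.003
finger_force: 0.0
time_s: 0.95
position: [0.3038, -0.363, 0.3864]
orientation: [-2.423, -1.998, -0.001]
contact_force: [0.1, -0.1, -0.6]
gripper_width: 0.995
finger_force: 0.0
time_s: 1.35
position: [0.3637, -0.2731, 0.3774]
orientation: [-1.823, -2.558, -0.001]
contact_force: [-0.5, -0.3, -0.0]
gripper_width: 0.997
finger_force: 0.0
time_s: 1.75
position: [0.4236, -0.1832, 0.3682]
orientation: [-1.098, -2.942, -0.001]
contact_force: [-0.7, -0.5, -0.2]
gripper_width: 1.001
finger_force: 0.0
time_s: 2.35
position: [0.4828, -0.0951, 0.3595]
orientation: [-0.317, -3.125, -0.0]
contact_force: [-0.3, -0.7, -0.9]
gripper_width: 1.0
finger_force: 0.0
[ 0.41304115 -0.08036268  0.3303567 ]
2.4 [ 0.48275348 -0.09535351  0.35961994] [-3.16897718e-01 -3.12525428e+00 -2.40889913e-04] [-3.58327678e-01  1.73061182e-01 -2.49018966e-01  1.14905780e+00
  6.87088500e-05 -1.56220436e-01]
(np.float64(436.2494910612622), np.float64(170.50883322973465))
(np.float64(206.64178536775194), np.float64(263.56525194001887))
(np.float64(203.94094759626154), np.float64(337.51331702877724))
```

View pics/w1.png

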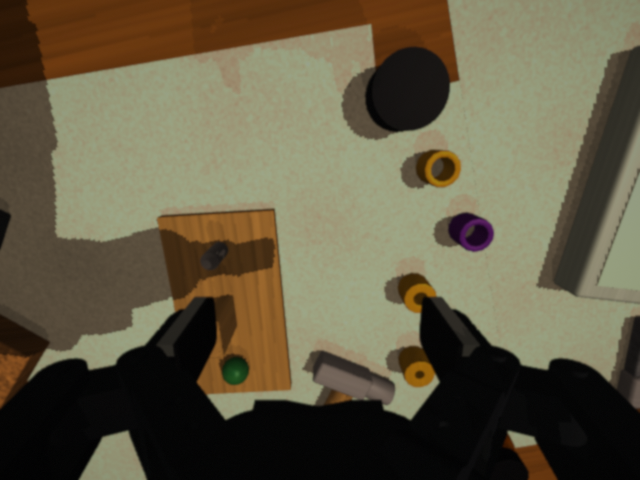

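The wrist view shows collar A near (442,168), the spindle near (214,256) and the tray's near corners at (160,216) and (274,210). I'll zoom in on the spindle and the collar to get their centres accurately.

Run:
```python
from h import *
s=load('w1');im=s['img']
f=lambda a:np.clip(cv2.resize(a,None,fx=8,fy=8,interpolation=cv2.INTER_CUBIC)*1.0*1.6,0,255).astype('uint8')
a=np.hstack([f(im[230:290,180:230]),f(im[140:200,416:466])])
cv2.imwrite('pics/w1c.png',a[:,:,::-1]);print(w2px(s,(.413,-.08,0)))
```

```text
(np.float64(318.17065093981876), np.float64(139.98704549939382))
```

View pics/w1c.png

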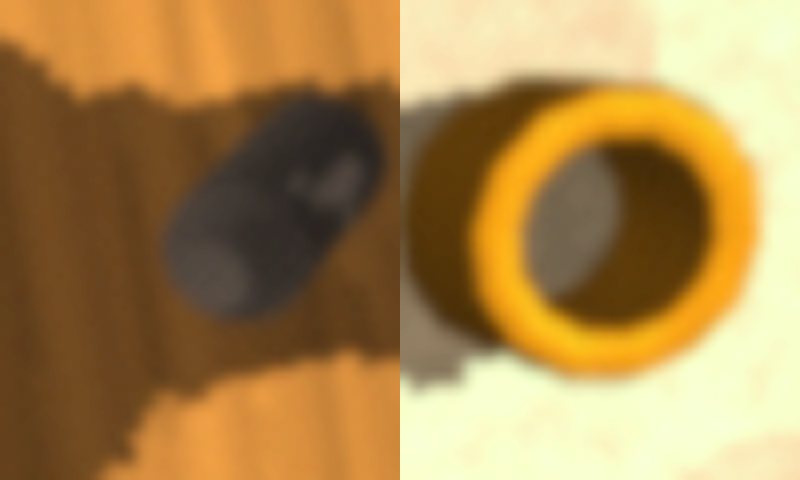

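Run:
```python
from h import *
s=load('w1');st=env.state()
p=lambda x,y,x0,y0,z:px2w(s,x0+(x+.5)/8-.5,y0+(y+.5)/8-.5,z).round(4)
print('tip',p(217,272,180,230,.054),'foot',p(322,155,180,230,.012),'collar',p(215,230,416,140,.03))
t=load('top0');g=lambda x,y,z:px2w(t,270+(x+.5)/5-.5,190+(y+.5)/5-.5,z).round(4)
print('top: tip',g(590,402,.054),'collar',g(185,474,.03),'handle',g(613,273,.067),'ball',g(616,167,.023))
for c in[(520,95),(728,125),(688,487),(477,460)]:print(g(*c,.012))
c=[p2 for p2 in[px2w(s,160,216,.012),px2w(s,274,210,.012)]];print(c)
```

```text
tip [ 0.4929 -0.1933  0.054 ] foot [ 0.4931 -0.1937  0.012 ] collar [0.4572 0.0194 0.03  ]
top: tip [ 0.4939 -0.1909  0.054 ] collar [0.4594 0.0181 0.03  ] handle [ 0.559  -0.2027  0.067 ] ball [ 0.6227 -0.2116  0.023 ]
[ 0.6646 -0.1623  0.012 ]
[ 0.6476 -0.274   0.012 ]
[ 0.453  -0.2466  0.012 ]
[ 0.4676 -0.1357  0.012 ]
[array([ 0.45035457, -0.2398245 ,  0.012     ]), array([ 0.46641737, -0.13325917,  0.012     ])]
```

The measurements agree: collar A is at (0.458, 0.019), the spindle at (0.493, -0.193), and the tray yaw is about -8°. I go down to the collar and grip it.

```bash
python3 -m pendant '{"claw":[0,0,0,0,0,0,0,0],"travel":[[-0.02,0.1,0],[-0.05,0.24,0],[-0.083,0.38,-0.1],[-0.083,0.38,-0.25],[-0.083,0.38,-0.4],[-0.083,0.38,-0.5],[-0.083,0.38,-0.58],[-0.083,0.38,-0.615]],"roll":[0.12,0.12,0.12,0.12,0.12,0.12,0.12,0.12]}'
python3 -m pendant '{"claw":[0,0,0.3,0.6,1,1,1,1,1,1],"travel":[[0,0,0],[0,0,0],[0,0,0],[0,0,0],[0,0,0],[0,0,0],[0,0,0],[0,0,0],[0,0,0],[0,0,0]],"roll":[0,0,0,0,0,0,0,0,0,0]}'
```

```text
time_s: 3.2
position: [0.4568, 0.0185, 0.1732]
orientation: [-0.218, -3.131, -0.0]
contact_force: [1.2, -0.0, -0.6]
gripper_width: 0.998
finger_force: 0.0
time_s: 4.2
position: [0.4584, 0.0188, 0.1761]
orientation: [0.215, 3.133, -0.0]
contact_force: [-1.6, -0.2, 6.1]
gripper_width: 0.352
finger_force: 59.0
```

```bash
python3 -m pendant '{"claw":[1,1,1,1,1,1,1,1,1,1],"travel":[[0,0,0.08],[0,0,0.22],[0.02,-0.1,0.333],[0.04,-0.24,0.333],[0.06,-0.38,0.333],[0.085,-0.52,0.333],[0.105,-0.64,0.333],[0.115,-0.708,0.333],[0.115,-0.708,0.333],[0.115,-0.708,0.333]],"roll":[0,0,0,0,0,0,0,0,0,0]}'
python3 - <<'E'
from h import *
s=snap('wrist','w2');print(env.state()['position'],-np.array(s['R']).T@s['t'])
E
```

```text
time_s: 5.2
position: [0.4921, -0.1935, 0.2747]
orientation: [-0.216, -3.133, -0.002]
contact_force: [-0.5, -0.7, -1.2]
gripper_width: 0.356
finger_force: 59.8
[ 0.49204327 -0.19285643  0.27476163] [ 0.42156386 -0.18319311  0.24560767]
```

View pics/w2.png

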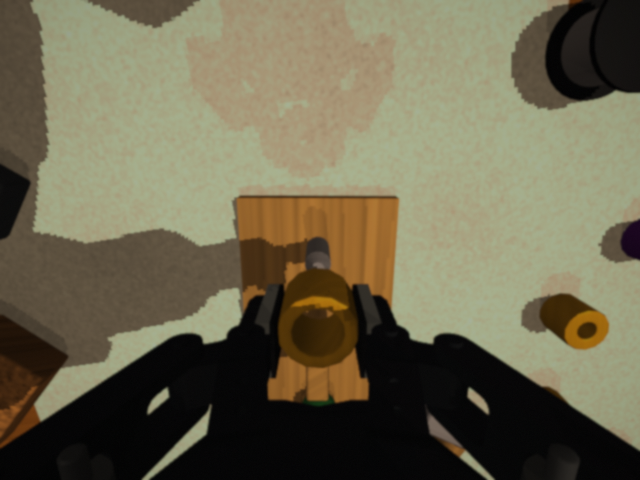

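Collar and spindle line up sideways, both at u about 318, and the tray edge is parallel to the image rows. I'll check the fore-aft alignment numerically.

Run:
```python
from h import *
s=load('w2');e=np.array([np.cos(np.radians(8)),-np.sin(np.radians(8)),0])
A=np.array([.4921,-.1930,0])
for n,X in [('collar top far',A+.016*e+[0,0,.1287]),('collar top near',A-.016*e+[0,0,.1287]),('collar bot near',A-.016*e+[0,0,.0987]),('foot near',np.array([.493,-.1935,.012])-.008*e),('tray edge',np.array([.493,-.1935,.012])-.035*e)]:
  u,v=w2px(s,X);u2,v2=w2px(s,X+.001*e);print(n,u,v,'px/mm',v2-v)
im=s['img'];a=cv2.resize(im[190:390,250:390],None,fx=3,fy=3,interpolation=cv2.INTER_CUBIC);a=np.clip(a*1.8,0,255).astype('uint8')
cv2.imwrite('pics/w2c.png',a[:,:,::-1])
```

```text
collar top far 317.62447117645934 369.73332349486054 px/mm 2.1600615773865
collar top near 317.67215447343267 295.66287153365124 px/mm 2.470032383683588
collar bot near 317.6310146071418 267.05209407315493 px/mm 2.0662607914807154
foot near 317.03467803946785 235.4689030037369 px/mm 1.3713793603593558
tray edge 317.0377691662562 197.21896625782387 px/mm 1.460052041961461
```

View pics/w2c.png

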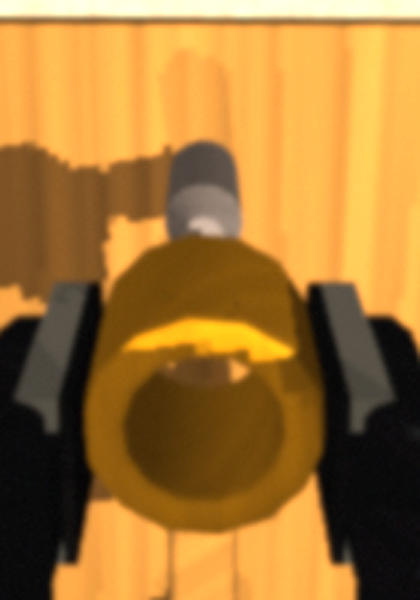

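```bash
python3 -m pendant '{"claw":[1,1,1,1,1,1,1,1],"travel":[[0.004,0,0],[0.004,0,-0.04],[0.004,0,-0.08],[0.004,0,-0.11],[0.004,0,-0.13],[0.004,0,-0.15],[0.004,0,-0.17],[0.004,0,-0.18]],"roll":[0,0,0,0,0,0,0,0]}'
```

```text
time_s: 6.05
position: [0.4936, -0.1936, 0.2205]
orientation: [-0.215, -3.134, -0.001]
contact_force: [-0.3, -0.4, -1.9]
gripper_width: 0.357
finger_force: 59.8
```

```bash
python3 -m pendant '{"claw":[1,1,1,1,1,1,1,1],"travel":[[0,0,-0.02],[0,0,-0.04],[0,0,-0.06],[0,0,-0.075],[0,0,-0.09],[0,0,-0.1],[0,0,-0.1],[0,0,-0.1]],"roll":[0,0,0,0,0,0,0,0]}'
```

```text
time_s: 6.85
position: [0.4938, -0.1936, 0.1912]
orientation: [0.215, 3.134, 0.0]
contact_force: [0.6, 0.1, -0.8]
gripper_width: 0.352
finger_force: 59.8
```

```bash
python3 -m pendant '{"claw":[1,1,1,0.5,0,0,0,0],"travel":[[0,0,-0.004],[0,0,-0.008],[0,0,-0.008],[0,0,-0.006],[0,0,0],[0,0,0],[0,0,0],[0,0,0]],"roll":[0,0,0,0,0,0,0,0]}'
python3 -m pendant '{"claw":[0,0,0,0,0],"travel":[[0,0,0.05],[0,0,0.18],[0,0,0.3],[0,0,0.4],[0,0,0.4]],"roll":[0,0,0,0,0]}'
python3 - <<'E'
from h import *
s=snap('wrist','w3');print(env.state()['position'])
cv2.imwrite('pics/w3c.png',cv2.resize(s['img'][160:400,160:480],None,fx=2,fy=2)[:,:,::-1])
E
```

```text
time_s: 7.65
position: [0.4938, -0.1936, 0.1912]
orientation: [0.215, 3.134, -0.0]
contact_force: [0.8, 0.0, 0.0]
gripper_width: 1.001
finger_force: 0.0
time_s: 8.15
position: [0.4952, -0.1943, 0.3158]
orientation: [0.214, 3.127, -0.006]
contact_force: [0.8, -0.6, -0.5]
gripper_width: 0.998
finger_force: 0.0
[ 0.4945661  -0.19399812  0.31347153]
```

View pics/w3c.png

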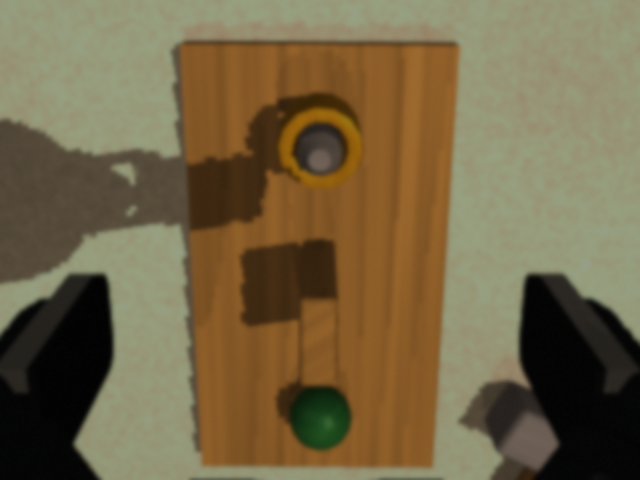

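The collar is seated on the tray around the spindle, and the ball is in its pocket at crop (320,417). Next I move to the handle, 6 mm towards the heavier spindle end, and grip it.

```bash
python3 -m pendant '{"claw":[0,0,0,0,0,0,0,0,0,0],"travel":[[0.08,-0.01,0],[0.193,-0.027,0],[0.193,-0.027,-0.08],[0.193,-0.027,-0.18],[0.193,-0.027,-0.26],[0.193,-0.027,-0.32],[0.193,-0.027,-0.36],[0.193,-0.027,-0.393],[0.193,-0.027,-0.393],[0.193,-0.027,-0.393]],"roll":[0,0,0,0,0,0,0,0,0,0]}'
python3 -m pendant '{"claw":[0.2,0.4,0.6,0.7,0.75,0.8,0.85,0.9,1,1],"travel":[[0,0,0],[0,0,0],[0,0,0],[0,0,0],[0,0,0],[0,0,0],[0,0,0],[0,0,0],[0,0,0],[0,0,0]],"roll":[0,0,0,0,0,0,0,0,0,0]}'
python3 -m pendant '{"claw":[1,1,1,1,1],"travel":[[0,0,0],[0,0,0],[0,0,0],[0,0,0],[0,0,0]],"roll":[0,0,0,0,0]}'
```

```text
time_s: 9.2
position: [0.5518, -0.2017, 0.1935]
orientation: [0.215, 3.134, 0.0]
contact_force: [-0.4, -0.8, 0.8]
gripper_width: 1.001
finger_force: 0.0
time_s: 10.2
position: [0.5517, -0.2017, 0.1934]
orientation: [0.215, 3.134, -0.0]
contact_force: [-1.0, 0.1, 2.3]
gripper_width: 0.154
finger_force: 59.2
time_s: 10.7
position: [0.5517, -0.2017, 0.1934]
orientation: [0.215, 3.134, -0.0]
contact_force: [-1.7, -1.3, 5.1]
gripper_width: 0.155
finger_force: 59.4
```

```bash
python3 -m pendant '{"claw":[1,1,1,1,1,1,1,1,1,1],"travel":[[0,0,0.005],[0,0,0.015],[0,0,0.035],[0,0,0.06],[0,0,0.085],[0,0,0.11],[0,0,0.13],[0,0,0.14],[0,0,0.145],[0,0,0.145]],"roll":[0,0,0,0,0,0,0,0,0,0]}'
python3 - <<'E'
from h import *
w=snap('wrist','w4');s=snap('scene','s4');st=env.state();print(st['position'],st['contact_force'],st['ft_torque'])
a=np.hstack([w['img'][120:460,160:480],cv2.resize(s['img'][200:340,170:350],(437,340))])
cv2.imwrite('pics/w4c.png',a[:,:,::-1])
E
```

```text
time_s: 11.7
position: [0.5516, -0.2016, 0.2369]
orientation: [0.215, 3.134, 0.0]
contact_force: [0.7, 0.2, -5.5]
gripper_width: 0.158
finger_force: 58.4
[ 0.55147871 -0.20155156  0.23641418] [ 0.42740643  0.1553539  -5.77688713] [-0.0181777  -0.00337157 -0.01005961]
```

View pics/w4c.png

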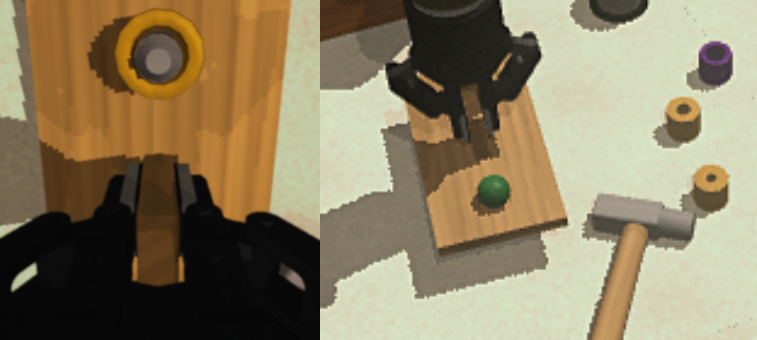

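Level lift: the ball is in its pocket and the collar is on the spindle. Next I measure the light box panel.

```bash
python3 -m pendant '{"claw":[1,1,1,1,1,1,1,1,1,1],"travel":[[0,0,0.008],[0,0,0.025],[0,0,0.06],[0,0,0.11],[0,0,0.165],[0,0,0.22],[0,0,0.27],[0,0,0.305],[0,0,0.32],[0,0,0.325]],"roll":[0,0,0,0,0,0,0,0,0,0]}'
python3 - <<'E'
from h import *
s=load('top0');im=s['img'].astype(int)
roi=im[200:320,170:285];print(im[261,225],im[310,200],im[200,290])
from itertools import product
for th in(205,212,220,228):
    m=(roi.min(2)>th).astype('uint8');n,l,st,c=cv2.connectedComponentsWithStats(m)
    i=1+np.argmax(st[1:,4]) if n>1 else 0
    cs,_=cv2.findContours((l==i).astype('uint8'),0,2)
    (x,y),wh,a=cv2.minAreaRect(max(cs,key=len));print(th,px2w(s,x+170,y+200,.036).round(4),np.array(wh)*1.38/531,a)
E
```

```text
time_s: 12.8
position: [0.5517, -0.2017, 0.3349]
orientation: [0.215, 3.133, -0.0]
contact_force: [0.0, -1.0, -5.9]
gripper_width: 0.158
finger_force: 58.5
[188 198 179] [188 195 163] [188 191 160]
205 [0.5248 0.2267 0.036 ] [0.30926554 0.29627119] 90.0
212 [0.5248 0.2267 0.036 ] [0.30926554 0.29627119] 90.0
220 [0.5248 0.2267 0.036 ] [0.30926554 0.29627119] 90.0
228 [0.5248 0.2267 0.036 ] [0.30926554 0.29627119] 90.0
```

Run:
```python
from h import *
s=load('top0');im=s['img'].astype(int)
roi=im[200:320,170:285]
for th in(-14,-12,-10):
    m=((roi[:,:,2]-roi[:,:,0]>th-3)&(roi.min(2)>165)).astype('uint8');m=cv2.morphologyEx(m,2,np.ones((3,3),'uint8'));n,l,st,c=cv2.connectedComponentsWithStats(m)
    i=1+np.argmax(st[1:,4])
    cs,_=cv2.findContours((l==i).astype('uint8'),0,2)
    (x,y),wh,a=cv2.minAreaRect(max(cs,key=len));print(th,(x+170,y+200),px2w(s,x+170,y+200,.036).round(4),np.array(wh)*1.38/531,a)
cv2.imwrite('pics/lb.png',cv2.resize(s['img'][200:320,165:285],None,fx=4,fy=4)[:,:,::-1])
```

```text
-14 (220.70000076293945, 260.39999771118164) [0.5225 0.2432 0.036 ] [0.16025779 0.20956786] 18.43494987487793
-12 (220.0999984741211, 261.6999931335449) [0.5191 0.2447 0.036 ] [0.15779228 0.20052767] 18.434947967529297
-10 (219.43621063232422, 262.8433380126953) [0.5161 0.2464 0.036 ] [0.14059936 0.19035512] 17.650123596191406
```

View pics/lb.png

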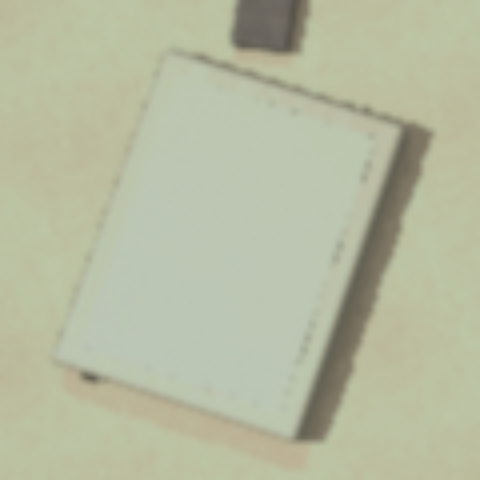

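The light box's top corners, in crop pixels, are (168,50), (402,125), (295,440) and (53,360). That puts the panel centre at about (0.522, 0.240). I carry the tray smoothly over it.

```bash
python3 -m pendant '{"claw":[1,1,1,1,1,1,1,1,1,1],"travel":[[-0.001,0.01,0],[-0.003,0.04,0],[-0.008,0.093,0],[-0.014,0.167,0],[-0.02,0.253,0],[-0.028,0.347,0],[-0.036,0.443,0],[-0.044,0.54,0],[-0.052,0.637,0],[-0.06,0.733,0]],"roll":[0,0,0,0,0,0,0,0,0,0]}'
python3 -m pendant '{"claw":[1,1,1,1,1,1,1,1,1,1],"travel":[[-0.008,0.097,0],[-0.016,0.193,0],[-0.024,0.29,0],[-0.031,0.387,0],[-0.039,0.48,0],[-0.046,0.567,0],[-0.052,0.64,0],[-0.056,0.693,0],[-0.059,0.727,0],[-0.06,0.743,0]],"roll":[0,0,0,0,0,0,0,0,0,0]}'
python3 -m pendant '{"claw":[1,1,1,1,1,1,1,1,1,1],"travel":[[0,0,0],[0,0,0],[0,0,0],[0,0,0],[0,0,0],[0,0,0],[0,0,0],[0,0,0],[0,0,0],[0,0,0]],"roll":[0,0,0,0,0,0,0,0,0,0]}'
python3 - <<'E'
from h import *
w=snap('wrist','w5');s=snap('scene','s5');print(env.state()['position'],np.abs(env.state()['qd']).max())
a=np.hstack([w['img'][100:440,160:480],cv2.resize(s['img'][80:350,180:560],(478,340))])
cv2.imwrite('pics/w5c.png',a[:,:,::-1])
E
```

```text
time_s: 13.8
position: [0.5326, 0.0207, 0.3339]
orientation: [-0.213, -3.133, -0.001]
contact_force: [0.3, 0.1, -5.2]
gripper_width: 0.158
finger_force: 58.7
time_s: 14.8
position: [0.5151, 0.2422, 0.334]
orientation: [-0.213, -3.134, 0.0]
contact_force: [0.7, -0.0, -5.0]
gripper_width: 0.157
finger_force: 58.7
time_s: 15.8
position: [0.5156, 0.2412, 0.3342]
orientation: [0.215, 3.134, 0.0]
contact_force: [0.6, -0.1, -6.3]
gripper_width: 0.156
finger_force: 58.6
[0.51562572 0.24119655 0.33421104] 0.0012009606126359544
```

View pics/w5c.png

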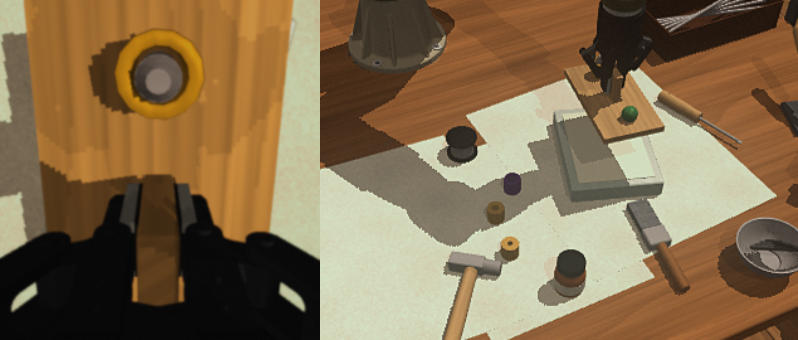

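The tray is held still and level over the panel, about 10 cm above it. The ball (633,113 in the picture) is in its pocket, the collar is on the spindle, and everything else is where it was.

```bash
python3 -c "
from bench import env
print(env.sign_off())"
```

```text
the job is handed in; nothing more can be done
None
```

The job is handed in: the 20 mm collar is fully down on the spindle and released, the other two are still on the bench, and the tray is held level about 10 cm above the middle of the light box with the ball in its pocket.

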